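# Tap a wedged stir bar out of a bottle's neck

### The job

A red stir bar has wedged in the neck of the clear square bottle. Lay the bottle on its side on the bench and let go, take it again from above across its sides and lay it in the level rocking cradle with the neck out through the yoke, then press the black knob down until the cradle tips over, neck down. Tap the upper side of the bottle near its base until the bar drops out into the lime tray, and leave the bottle neck down in the cradle; do not touch the bar with the gripper, and leave the other bottles where they are.

Things in the scene. Friction and masses are not known exactly. Their poses are not given: they have to be found in the camera images.
- bottle_mid (a point): Centre of the clear square bottle (loose, 0.16 kg, no cap, starts upright): on its axis, 80.5 mm from the base. Body 58 x 58 mm with flat sides up to 102 mm from the base, sloping shoulder to 118, round neck 30 mm across (34 at its collar), mouth at 166.5. Axes are the bottle's own: z from base to mouth, x and y square to the four sides.
- bottle_mouth (a point): Centre of the bottle's mouth (blue pouring ring), on the axis, 166 mm from the base; same axes as bottle_mid.
- bar_mid (a point): Centre of the red stir bar (loose, 0.04 kg): 60 mm long, 12 thick, collar 18 across at its middle, z along it. It starts in the neck, along the axis, 46 mm from bottle_mid towards the mouth. The throat grips its collar by friction; a bead stops it dropping back in. Each knock of the tipped bottle shifts it about 0.4 to 1.5 mm outwards; after about 6 mm it is free and slides out.
- cradle_seat (a point): Where bottle_mid lies when the bottle is home in the cradle; turns with the cradle. Its y axis points to the nose, as the neck must; z is up at level. The flat floor lies 29 mm below it, open above and at the base end. Low cheeks 66 mm apart run from 16 mm behind to 31 mm ahead of it, tops 3 mm above it; the base part of the bottle stands clear for fingers.
- cradle_yoke (a point): On the bottle's axis at the rear face of the upright yoke plate at the cradle's nose, 27.5 mm ahead of cradle_seat; same axes. Its slot, 44 mm wide and open at the top, takes the neck; the shoulder rests against it. The plate is 3 mm thick and rises 11 mm above the axis. Lay the bottle in 2 to 12 mm short of home; it slides forward when tipped.
- cradle_pivot (a point): Middle of the cradle's pivot, 125 mm above the bench; axes turn with the cradle: y to the nose, x along the pivot. The bottle's axis runs 35 mm above it and cradle_seat is 8.5 mm behind it (at level).
- cradle_knob (a point): Centre of the black ball knob, 22 mm across, on a steel rod beside the nose, on the cradle's minus x side (50 mm from the bottle's axis); at level 91 mm ahead of the pivot and 11 mm higher. Pressed down from above, it tips the cradle.
- cradle (a joint): Tilt in rad: 0 level on its rear post (start), 0.84 nose down on its rubber buffer. Over-centre: with the bottle in, it stays level until pressed past about 0.3, then falls to 0.84 and stays. A brisk push (10 to 15 mm, 0.2 m/s) towards the base end, on the bottle's upper side near its base, rocks it back; let go at once, it knocks on the buffer. Below about 0.4 it falls back to level.
- tray_floor (a point): Middle of the inner floor of the lime open tray (loose, 0.35 kg) under the nose; its inside is 108 mm (x) by 144 mm (y), its walls stand 43 mm above the bench.
- amber_bottle: Bystander: amber bottle, 60 mm across, 121 mm tall, origin at its underside.
- reagent_bottle: Bystander: reagent bottle with a white cap, 66 mm across, 137 mm tall, origin at its underside.
- vial: Bystander: small vial with a blue cap, 27 mm across, 55 mm tall, origin at its underside.

How it is judged (in metres and radians):
On the way, in this order (a step that is already met when the one before it is completed fails the run):
1. the bottle lies on its side on the bench, let go, with the bar still in its neck (angle between bottle_mid's own z axis and vertical between 1.45 and 1.69 rad and height (world z) of bottle_mid below 0.035 m and contact force between the fingers and bottle below 0.1 N and z of bar_mid in the frame of bottle_mid between 0.03 and 0.06 m), for 0.2 s.
2. the bottle lies in the level cradle, neck through the yoke, let go (distance between bottle_mid and cradle_seat below 0.02 m and y of bottle_mouth in the frame of cradle_seat above 0.06 m and contact force between the fingers and bottle below 0.1 N and value of joint cradle below 0.1 rad and z of bar_mid in the frame of bottle_mid between 0.03 and 0.06 m), for 0.2 s.
3. the cradle stands tipped neck down on its buffer with the bottle home and the bar still in its neck (distance between bottle_mid and cradle_seat below 0.02 m and y of bottle_mouth in the frame of cradle_seat above 0.06 m and value of joint cradle above 0.76 rad and z of bar_mid in the frame of bottle_mid between 0.03 and 0.06 m), for 0.2 s.
4. the gripper taps the side of the tipped bottle while the bar is still in its neck (contact force between the fingers and bottle above 1 N and value of joint cradle above 0.4 rad and z of bar_mid in the frame of bottle_mid between 0.03 and 0.06 m).
At the end, for the whole second after the job is handed in: the stir bar lies at rest in the lime tray (its centre inside the walls and less than 35 mm above the tray's floor), and the bottle lies in the cradle (bottle_mid within 20 mm of cradle_seat, mouth towards the nose), which is tipped neck down (more than 0.76 rad) (x of bar_mid in the frame of tray_floor between -0.054 and 0.054 m and y of bar_mid in the frame of tray_floor between -0.072 and 0.072 m and z of bar_mid in the frame of tray_floor below 0.035 m and distance between bottle_mid and cradle_seat below 0.02 m and y of bottle_mouth in the frame of cradle_seat above 0.06 m and value of joint cradle above 0.76 rad and linear speed of stir_bar below 0.05 m/s); the robot touches nothing.
It fails at once if the gripper touches the stir bar (contact force between the fingers and stir_bar above 0.3 N).
It fails at once if the amber bottle is moved more than 30 mm (distance of amber_bottle from where it was at the start of the episode above 0.03 m).
It fails at once if the reagent bottle is moved more than 30 mm (distance of reagent_bottle from where it was at the start of the episode above 0.03 m).
It fails at once if the blue-capped vial is moved more than 30 mm (distance of vial from where it was at the start of the episode above 0.03 m).
It also fails if it takes over 72 s, if anything falls off the work surface, if the arm or the gripper's body presses on something with over 40 N, if the wrist force passes 120 N, or if a joint passes its speed limit or range.

### The arm

A 7-joint arm with a two-finger parallel gripper is mounted at the origin on a cart in front of the work surface, level with it; the furniture and walls round the work are solid. World frame = base frame: x ahead of the robot, y to its left, z up, the work surface at z = 0. Lengths are in m, angles in degrees, forces in N, time in s.
With the tool pointing down it reaches from about 0.35 to 0.775 m from the base axis. Payload 3.1 kg.
Tool frame: the origin (TCP) lies on the centre line of the jaws, within the pads' length; the fingertips stand 17 mm ahead of it and the grasp point (between the pads) lies 2 mm behind it (robot.tip_reach is the distance from the TCP to the fingertips, in m); z points along the fingers, y is the line along which they close (so a half turn about z gives the same grasp; the last joint's range is limited). The gripper opens to 85 mm and grips with 20 to 120 N. Pads are 22 mm wide; open, the fingers measure 114 mm over their backs; the gripper's body (76 mm by 85 mm) begins 54 mm behind the grasp point. The pads swing forward as they close: fully open they stand 13 mm farther back than shut.
Start: joints at [-79.108, 17.813, 0.802, 86.603, -0.252, 75.585, -1.558], TCP at [0.126, 0.535, 0.248] pointing down, gripper open.
Joint ranges: [-154.91, 154.91], [-16.99, 109.72], [-72.82, 74.43], [7.12, 147.25], [-82.49, 262.49], [11.32, 116.49], [-174.64, 174.64]. Speed limits (degrees/s): [159.86, 159.86, 180, 180, 180, 180, 180].

### API

Orientations are given as [roll, pitch, yaw] about the fixed x, y, z axes, in that order (R = Rz(yaw) Ry(pitch) Rx(roll)).
In Python, from station import robot, fingers, vision, workorder, recognise gives the robot as it stands. Calls block until the motion is done:
- robot.move_to(position, orientation): joint-space move of the TCP to a pose.
- robot.line_to(position, orientation=None, velocity=0.15, f_stop=None): straight line of the TCP; orientation=None keeps the orientation; velocity is the mean speed in m/s. With f_stop (N) it stops when the force on the tool has changed by that much, and returns True; else False.
- robot.move_j(angles): joint-space move.
- fingers.gripper_to(opening, force=None): opening from 0.0 (shut) to 1.0 (fully open); force is the grip in N (None keeps the last); returns when the fingers have stopped.
- robot.pause(seconds).
- robot.inverse_kinematics(position, orientation): joint angles nearest the present ones, or None.
- vision.grab_frame(name): name is "side" or "top" or "wrist"; returns the picture (420x560x3 uint8, red, green, blue); there is no depth.
- vision.calibration(name): a dict with "mtx" (3x3 intrinsics, pixels), "k1" (the pictures are not rectified: a ray, as slopes to the right and down, at radius r is drawn at 1 + k1 r^2 times it, then the intrinsics apply), "extrinsics" (4x4, takes a point from world to camera coordinates); the wrist camera has in their place "T_tool_cam" (4x4, takes a point from camera to tool coordinates, whose origin is the TCP and whose axes are the flange's). Camera axes: x right, y up, looking along -z (the intrinsics and any distortion apply to the point x, -y, -z); pixel columns grow to the right and rows downward; lengths in m; the calibration is good to about 2 mm. A picture is of the moment at which its call begins: read the wrist's pose just before it. calibration takes no time and is no camera call.
A pose or a line that the arm cannot do raises robot.PlanningError and nothing moves.
- workorder.close_job(): hands the job in; it is judged then, once.
Trained networks look in the newest picture that a camera, given by its name, has taken for a name from the list of things; names that differ only in an ending like _2 or _b are one class to them, and where a whole thing is asked for, a point or a joint stands for the part that bears it (a point fixed in the world has none). Each returns a list of dicts, best first, with "p" (0 to 1); they miss things now and then, are a little off and sometimes report something else, mostly with a low value. They report only what shows in the picture. A call takes as long as a camera call.
- recognise(label, camera): "rect" ([centre column, centre row, width, height] in pixels, round what is visible of it).
Readings, each from a call of its own:
- robot.current_time_s(): time.
- robot.current_joint_positions(): joint angles.
- robot.current_dq(): joint speeds.
- robot.current_joint_torque(): joint torques, N m.
- robot.current_tool_pos(): TCP position.
- robot.current_eef_rot(): TCP orientation.
- robot.current_contact_force(): force on the tool from outside, world axes, zero at the start.
- robot.current_torque(): the same for the moment, N m.
- robot.current_finger_gap(): opening from 0.0 (shut) to 1.0 (fully open).
- robot.current_gripper_force(): force on a finger pad.
Only numpy, scipy, OpenCV 4.12 (cv2) and the standard library are available. Lean on these libraries where they do the work, as an engineer would, in place of code of your own. Each camera call takes 0.05 s, during which the arm holds its last target. There are 200 camera calls.

## Working session

There is one attempt and no reset: what is moved stays moved. The work goes in short steps, each a Python script; the robot and the scene stay as the last script left them, time stands still between calls to the robot, and variables do not carry over. Pictures are saved under pics/ and viewed, at most 10 in all, crops included, and the job is handed in when it is done.

```bash
mkdir -p pics; ls
cat > a.py <<'E'
from station import robot, fingers, vision, workorder, recognise
import numpy as np, cv2
def grab(cam,save=None):
    im=vision.grab_frame(cam)
    if save: cv2.imwrite(f'pics/{save}.png',im[:,:,::-1])
    return im
E
python3 - <<'E'
from a import *
print(robot.current_time_s())
ims=[]
for c in ('side','top'):
    im=grab(c,c+'0')
    k=vision.calibration(c); print(c,np.round(k['mtx'],1).tolist(),k['k1'],np.round(k['extrinsics'],4).tolist())
    for n in ['bottle_mid','bottle_mouth','cradle_seat','cradle_yoke','cradle_pivot','cradle_knob','tray_floor','bar_mid','amber_bottle','reagent_bottle','vial']:
        print(n,[(np.round(r['rect']).tolist(),round(r['p'],2)) for r in recognise(n,c)[:2]])
E
```

```text
pics
0.0
side [[413.6, 0.0, 277.9], [0.0, 413.6, 209.9], [0.0, 0.0, 1.0]] 0.008298070496030655 [[-0.986, -0.1643, -0.0272, 0.5182], [0.04, -0.3919, 0.9191, -0.1431], [-0.1617, 0.9052, 0.393, -0.9536], [0.0, 0.0, 0.0, 1.0]]
bottle_mid [([288.0, 201.0, 39.0, 28.0], 0.73), ([255.0, 298.0, 32.0, 87.0], 0.59)]
bottle_mouth [([256.0, 299.0, 38.0, 97.0], 0.73)]
cradle_seat [([286.0, 203.0, 40.0, 34.0], 0.96)]
cradle_yoke [([287.0, 201.0, 37.0, 27.0], 0.88)]
cradle_pivot [([292.0, 202.0, 40.0, 27.0], 0.64)]
cradle_knob [([290.0, 201.0, 36.0, 31.0], 0.65)]
tray_floor [([285.0, 268.0, 52.0, 49.0], 0.69), ([288.0, 202.0, 40.0, 25.0], 0.58)]
bar_mid []
amber_bottle [([227.0, 247.0, 30.0, 58.0], 0.56)]
reagent_bottle [([307.0, 182.0, 21.0, 43.0], 0.75)]
vial [([218.0, 291.0, 12.0, 26.0], 0.85), ([307.0, 183.0, 16.0, 42.0], 0.74)]
top [[487.0, 0.0, 288.7], [0.0, 487.0, 214.4], [0.0, 0.0, 1.0]] -0.08873626028200737 [[-0.0136, -0.9999, 0.01, -0.0183], [0.9968, -0.0128, 0.0795, -0.5226], [-0.0794, 0.011, 0.9968, -1.4916], [0.0, 0.0, 0.0, 1.0]]
bottle_mid [([188.0, 217.0, 22.0, 24.0], 0.63)]
bottle_mouth [([185.0, 216.0, 26.0, 22.0], 0.62)]
cradle_seat [([304.0, 217.0, 61.0, 37.0], 0.84)]
cradle_yoke [([305.0, 220.0, 68.0, 38.0], 0.58)]
cradle_pivot [([263.0, 220.0, 53.0, 37.0], 0.58), ([306.0, 218.0, 67.0, 42.0], 0.57)]
cradle_knob [([308.0, 218.0, 66.0, 34.0], 0.58), ([220.0, 182.0, 7.0, 9.0], 0.54)]
tray_floor [([262.0, 221.0, 53.0, 38.0], 0.81), ([188.0, 218.0, 26.0, 27.0], 0.43)]
bar_mid []
amber_bottle [([260.0, 179.0, 23.0, 27.0], 0.64), ([222.0, 184.0, 11.0, 7.0], 0.3)]
reagent_bottle [([408.0, 220.0, 28.0, 25.0], 0.78)]
vial [([220.0, 183.0, 8.0, 10.0], 0.47), ([264.0, 221.0, 50.0, 38.0], 0.3)]
```

Run:
```python
import cv2
t=cv2.imread('pics/top0.png'); s=cv2.imread('pics/side0.png')
cv2.imwrite('pics/t_c.png',cv2.resize(t[150:290,140:440],(800,373),interpolation=cv2.INTER_CUBIC))
cv2.imwrite('pics/s_c.png',cv2.resize(s[150:360,180:380],(571,600),interpolation=cv2.INTER_CUBIC))
```

```text
(no output)
```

View pics/t_c.png

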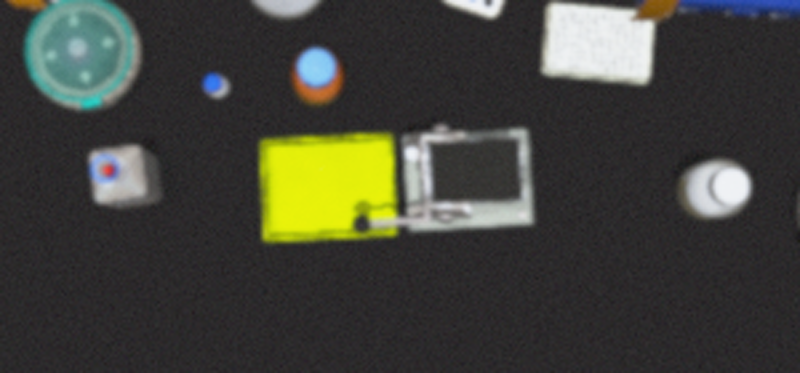

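View pics/s_c.png

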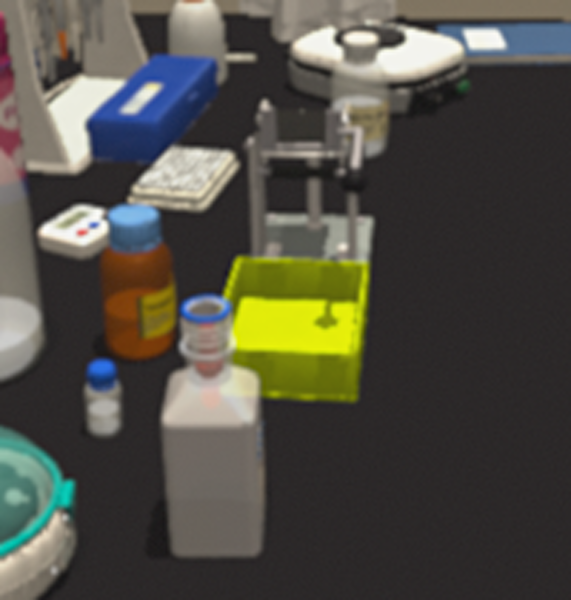

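The pictures show the bottle standing at the left: mouth near top px (180,214), side crop (205,310). The lime tray is centred at top px (263,220). The cradle is to the right of it with its nose to the left (+y), and the knob is at top px (276,234), on the robot's side. Next I compute coarse positions and take the wrist view.

```bash
cat >> a.py <<'E'
from scipy.spatial.transform import Rotation as Rn
def rpy(R): return Rn.from_matrix(R).as_euler('xyz',degrees=True)
def Rm(o): return Rn.from_euler('xyz',o,degrees=True).as_matrix()
def campose(cam):
    """4x4 camera->world (take just before the grab for the wrist)"""
    k=vision.calibration(cam)
    if cam!='wrist': return np.linalg.inv(k['extrinsics'])
    T=np.eye(4);T[:3,:3]=Rm(robot.current_eef_rot());T[:3,3]=robot.current_tool_pos()
    return T@np.array(k['T_tool_cam'])
def rays(cam,uv,T):
    k=vision.calibration(cam);uv=np.array(uv,float).reshape(-1,1,2)
    n=cv2.undistortPoints(uv,np.array(k['mtx'],float),np.array([k['k1'],0,0,0.]))[:,0]
    d=np.c_[n[:,0],-n[:,1],-np.ones(len(n))]
    return T[:3,3],d@T[:3,:3].T
def onz(cam,uv,z,T=None):
    o,d=rays(cam,uv,campose(cam) if T is None else T)
    return o+d*((z-o[2])/d[:,2])[:,None]
def proj(cam,P,T=None):
    T=campose(cam) if T is None else T
    k=vision.calibration(cam);P=np.atleast_2d(P)
    c=(P-T[:3,3])@T[:3,:3]; c=c*[1,-1,-1]
    return cv2.projectPoints(c,np.zeros(3),np.zeros(3),np.array(k['mtx'],float),np.array([k['k1'],0,0,0.]))[0][:,0]
E
python3 - <<'E'
from a import *
np.set_printoptions(precision=4,suppress=True)
f=lambda x,y:[140+x/2.667,150+y/2.667]
g=lambda x,y:[180+x/2.857,150+y/2.857]
print('mouth',onz('top',[f(107,170)],.166),onz('side',[g(206,309)],.166))
print('tray rim corners',onz('top',[f(262,140),f(392,133),f(398,236),f(264,242)],.043))
print('base corners',onz('top',[f(405,135),f(528,128),f(533,223),f(408,232)],.004))
print('knob',onz('top',[f(362,223)],.136), onz('side',[g(355,175)],.136))
print('amber',onz('top',[f(317,68)],.121),'vial',onz('top',[f(212,83)],.055),'reag',onz('top',[f(731,186)],.137))
print('base bottle',onz('side',[g(170,553),g(262,553)],0))
print(vision.calibration('wrist'))
for p,o in [([.52,.30,.3],[180,0,90]),([.5,.05,.35],[180,0,0]),([.5,.05,.35],[180,0,90]),([.44,.3,.085],[90,90,90]),([.44,.3,.085],[90,60,90])]:
    print(p,o,robot.inverse_kinematics(p,o))
print(robot.current_eef_rot())
E
```

```text
mouth [[0.5165 0.282  0.166 ]] [[0.5178 0.2885 0.166 ]]
tray rim corners [[ 0.5592  0.1294  0.043 ]
 [ 0.5654 -0.0202  0.043 ]
 [ 0.4469 -0.0255  0.043 ]
 [ 0.442   0.1277  0.043 ]]
base corners [[ 0.5671 -0.0358  0.004 ]
 [ 0.5736 -0.1815  0.004 ]
 [ 0.4611 -0.185   0.004 ]
 [ 0.4526 -0.0377  0.004 ]]
knob [[0.4585 0.014  0.136 ]] [[0.4579 0.0084 0.136 ]]
amber [[0.6294 0.0616 0.121 ]] vial [[0.6243 0.1853 0.055 ]] reag [[ 0.493  -0.3858  0.137 ]]
base bottle [[0.5444 0.3141 0.    ]
 [0.4859 0.3063 0.    ]]
{'mtx': array([[319.886 ,   0.    , 278.0971],
       [  0.    , 319.886 , 208.0338],
       [  0.    ,   0.    ,   1.    ]]), 'k1': -0.05355143093978486, 'T_tool_cam': array([[-0.    ,  0.9625,  0.2712,  0.0697],
       [ 1.    , -0.    ,  0.0002, -0.0002],
       [ 0.0002,  0.2712, -0.9625, -0.1253],
       [ 0.    ,  0.    ,  0.    ,  1.    ]])}
[0.52, 0.3, 0.3] [180, 0, 90] [-50.0423  24.1442  28.2138  73.1919 -11.1873  85.3443 -23.0376]
[0.5, 0.05, 0.35] [180, 0, 0] [-46.4354  12.6979  48.6189  83.4354  -9.4984  88.1187 -88.2066]
[0.5, 0.05, 0.35] [180, 0, 90] [-46.4323  12.6973  48.6145  83.4353  -9.4972  88.1185   1.7923]
[0.44, 0.3, 0.085] [90, 90, 90] [ -93.4451   61.8584   18.2056  134.3629   99.569    76.0686 -106.9074]
[0.44, 0.3, 0.085] [90, 60, 90] [ -71.1511   59.2331   -4.9958  133.6397  105.0655   97.5894 -131.1575]
[179.9989   0.0005 166.7234]
```

Run:
```python
from a import *
np.set_printoptions(precision=4,suppress=True)
robot.move_to([.46,.27,.33],[180,0,0])
T=campose('wrist'); np.save('Tw1.npy',T)
im=grab('wrist','w1')
print('t',robot.current_time_s(),robot.current_joint_positions())
for n in ['bottle_mid','bottle_mouth']: print(n,[(np.round(r['rect'],1).tolist(),round(r['p'],2)) for r in recognise(n,'wrist')[:2]])
ps=7.6
def Rt(ps,th): # th=tool tilt from vertical (90 = horizontal), approach azimuth ps
    a=np.deg2rad(ps);t=np.deg2rad(th);h=np.array([np.cos(a),np.sin(a),0]);Z=np.array([0,0,1.])
    z=np.sin(t)*h-np.cos(t)*Z; x=np.cos(t)*h+np.sin(t)*Z
    return np.c_[x,np.cross(z,x),z]
for P in ([.36,.26,.09],[.4,.26,.09],[.517,.283,.09],[.517,.283,.2],[.43,.27,.09],[.43,.27,.031]):
    for th in (90,70,45,0):
        q=robot.inverse_kinematics(P,rpy(Rt(ps,th))); print(P,th,None if q is None else np.round(q))
```

```text
t 2.9583 [ -59.8137   15.7719   36.2722   81.0436   -9.3068   86.2209 -113.7921]
bottle_mid [([532.9, 191.3, 52.5, 19.8], 0.68)]
bottle_mouth [([263.2, 128.5, 57.3, 60.4], 0.84), ([440.7, 138.2, 131.2, 91.2], 0.34)]
[0.36, 0.26, 0.09] 90 [-137.   86.   42.  147.   95.   38.   50.]
[0.36, 0.26, 0.09] 70 None
[0.36, 0.26, 0.09] 45 [-122.   18.   64.  147.   98.   20.  120.]
[0.36, 0.26, 0.09] 0 [ -67.   17.   34.  116.  -12.   51. -108.]
[0.4, 0.26, 0.09] 90 [-138.   99.   52.  147.  116.   26.   29.]
[0.4, 0.26, 0.09] 70 None
[0.4, 0.26, 0.09] 45 [-114.   21.   64.  145.  114.   14.  110.]
[0.4, 0.26, 0.09] 0 [ -62.   21.   33.  111.  -14.   52. -104.]
[0.517, 0.283, 0.09] 90 [-118.  103.   63.  138.  140.   34.   13.]
[0.517, 0.283, 0.09] 70 [-98.  54.  53. 141. 150.  43.  53.]
[0.517, 0.283, 0.09] 45 [-72.  22.  32. 131. 114.  16. 122.]
[0.517, 0.283, 0.09] 0 [-52.  32.  31.  93. -19.  60. -97.]
[0.517, 0.283, 0.2] 90 [-109.   68.   64.  143.  139.   50.   46.]
[0.517, 0.283, 0.2] 70 [-107.   31.   64.  141.  141.   34.   82.]
[0.517, 0.283, 0.2] 45 [-105.   12.   68.  126.   49.   16. -168.]
[0.517, 0.283, 0.2] 0 [ -54.   27.   34.   86.  -15.   73. -100.]
[0.43, 0.27, 0.09] 90 [-129.   95.   52.  145.  119.   34.   31.]
[0.43, 0.27, 0.09] 70 None
[0.43, 0.27, 0.09] 45 [-101.   20.   53.  141.  113.   16.  115.]
[0.43, 0.27, 0.09] 0 [ -59.   24.   32.  106.  -15.   54. -103.]
[0.43, 0.27, 0.031] 90 [-125.   96.   42.  139.  106.   41.   38.]
[0.43, 0.27, 0.031] 70 [-117.   74.   53.  147.  146.   38.   28.]
[0.43, 0.27, 0.031] 45 [-99.  36.  54. 142. 161.  17.  58.]
[0.43, 0.27, 0.031] 0 [-57.  29.  30. 109. -19.  47. -99.]<sys>:0: UserWarning: Gimbal lock detected. Setting third angle to zero since it is not possible to uniquely determine all angles.
```

View pics/w1.png

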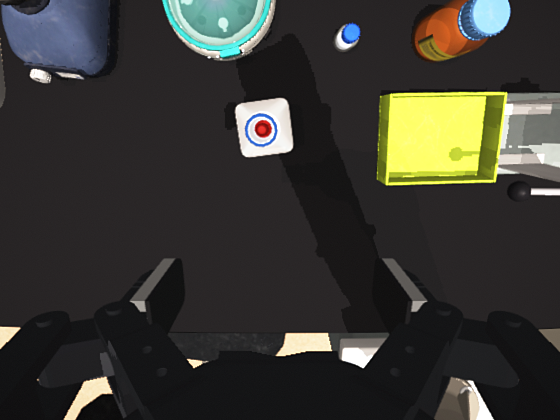

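The wrist view shows the bottle top at px (262,129), with body corners near (236,101), (287,97), (293,152) and (243,157). The tray spans px 378–507 and the knob is at (519,191). Next I refine the bottle's pose and check which tilt directions the arm can reach.

```bash
cat >> a.py <<'E'
def Rt(ps,th,flip=1):
    """tool tilted th deg from vertical towards azimuth ps; tool x in the vertical plane, up for flip=1"""
    a=np.deg2rad(ps);t=np.deg2rad(th);h=np.array([np.cos(a),np.sin(a),0]);Z=np.array([0,0,1.])
    z=np.sin(t)*h-np.cos(t)*Z; x=(np.cos(t)*h+np.sin(t)*Z)*flip
    return np.c_[x,np.cross(z,x),z]
E
python3 - 2>/dev/null <<'E'
from a import *
np.set_printoptions(precision=4,suppress=True)
T=np.load('Tw1.npy')
print('mouth',onz('wrist',[[262,129]],.166,T))
C=onz('wrist',[[236,101],[287,97],[293,152],[243,157]],.09,T);print(C,C.mean(0))
e=C-np.roll(C,-1,0);print(np.linalg.norm(e,axis=1),np.rad2deg(np.arctan2(e[:,1],e[:,0]))%90)
print('tray rim',onz('wrist',[[378,94],[507,93],[497,184],[378,187]],.043,T),'knob',onz('wrist',[[519,191]],.136,T))
for ps in (95.5,-84.5):
  for fl in (1,-1):
    for th in (85,60,30,0,-30):
      q=robot.inverse_kinematics([.517,.283,.1],rpy(Rt(ps,th,fl))); print(ps,fl,th,None if q is None else np.round(q))
E
```

```text
mouth [[0.5177 0.2855 0.166 ]]
[[0.5452 0.3173 0.09  ]
 [0.5494 0.2617 0.09  ]
 [0.49   0.2544 0.09  ]
 [0.4842 0.3111 0.09  ]] [0.5172 0.2861 0.09  ]
[0.0557 0.0599 0.057  0.0613] [4.3434 7.0499 5.7967 5.7756]
tray rim [[ 0.5568  0.1486  0.043 ]
 [ 0.5618 -0.0163  0.043 ]
 [ 0.4452 -0.0234  0.043 ]
 [ 0.44    0.1392  0.043 ]] knob [[0.4564 0.0172 0.136 ]]
95.5 1 85 [ 45.  80. -62. 100. -27.  49.  35.]
95.5 1 60 [ 41.  60. -62. 103. -16.  42.  14.]
95.5 1 30 [-28.  29.  19. 102. -48.  58.  24.]
95.5 1 0 [-43.  30.  18.  92. -10.  59. -17.]
95.5 1 -30 [-56.  42.  21.  79.  11.  78. -37.]
95.5 -1 85 [   4.   56.    1.  101.  -79.   90. -112.]
95.5 -1 60 [ -23.   44.   32.  106.  -80.   86. -123.]
95.5 -1 30 [ -44.   34.   42.  103.  -59.   67. -149.]
95.5 -1 0 [ -70.   44.   64.   93.  -42.   70. -172.]
95.5 -1 -30 [-12.  57. -62.  76.  60. 103. 111.]
-84.5 1 85 [-63.  76.  22.  53.  37. 116. 138.]
-84.5 1 60 [-42.  61. -20.  62.  51. 112. 121.]
-84.5 1 30 [-12.  57. -62.  76.  60. 103. 111.]
-84.5 1 0 [ -70.   44.   64.   93.  -42.   70. -172.]
-84.5 1 -30 [ -44.   34.   42.  103.  -59.   67. -149.]
-84.5 -1 85 [-66.  77.  30.  53.  32. 113. -39.]
-84.5 -1 60 [-62.  60.  23.  64.  24.  99. -43.]
-84.5 -1 30 [-56.  42.  21.  79.  11.  78. -37.]
-84.5 -1 0 [-43.  30.  18.  92. -10.  59. -17.]
-84.5 -1 -30 [-28.  29.  19. 102. -48.  58.  24.]
```

```bash
python3 - 2>&1 <<'E'
from a import *
np.set_printoptions(precision=3,suppress=True)
ps=5.8-90; th=72
R=Rt(ps,th,-1); G=np.array([.5173,.2855,.088])   # grasp point on axis
tcp=lambda R,g:g+R[:,2]*.002
pre=tcp(R,G)-R[:,2]*.11
for n,p,o in [('via',[.48,.43,.3],rpy(Rt(ps,30,-1))),('pre',pre,rpy(R)),('g',tcp(R,G),rpy(R))]:
    q=robot.inverse_kinematics(p,o);print(n,np.array(p),o,q)
robot.move_to([.48,.43,.3],rpy(Rt(ps,30,-1)))
print(robot.current_joint_positions(), robot.inverse_kinematics(pre,rpy(R)))
robot.move_to(pre,rpy(R)); print(robot.current_joint_positions(),robot.current_time_s(),robot.current_contact_force())
print(robot.inverse_kinematics(tcp(R,G),rpy(R)))
grab('side','s2')
E
```

```text
via [0.48 0.43 0.3 ] [180.   30.   95.8] [-60.703  46.905  19.508  40.847   9.587 113.154 -36.567]
pre [0.507 0.388 0.121] [180.   72.   95.8] None
g [0.517 0.284 0.087] [180.   72.   95.8] [-65.18   69.794  27.747  58.217  26.161 105.281 -41.301]
[-60.683  46.856  19.56   40.859   9.601 113.149 -36.608] None
Traceback (most recent call last):
station.PlanningError: the arm cannot take that pose within its joint ranges
```

```bash
python3 - 2>&1 <<'E'
from a import *
np.set_printoptions(precision=3,suppress=True)
ps=5.8-90; th=72
R=Rt(ps,th,-1); G=np.array([.5173,.2855,.088])
up=G+R[:,2]*.002+[0,0,.13]
for dz in (.13,.1,.06,.03,0): print(dz,robot.inverse_kinematics(G+R[:,2]*.002+[0,0,dz],rpy(R)))
for t in (55,35,10,-18): print(t,robot.inverse_kinematics(G+[0,0,-.02],rpy(Rt(ps,t,-1))))
robot.move_to(up,rpy(R)); print(robot.current_joint_positions(),robot.current_time_s(),robot.current_contact_force())
grab('side','s2')
E
```

```text
0.13 [-65.909  60.569  29.679  57.8    30.973 111.409 -33.698]
0.1 [-65.548  62.35   28.585  58.395  30.161 109.98  -35.958]
0.06 [-65.347  65.105  27.986  58.728  28.658 108.009 -38.387]
0.03 [-65.296  67.393  27.896  58.627  27.365 106.573 -39.893]
0 [-65.213  69.809  27.827  58.219  26.105 105.263 -41.265]
55 [-63.186  60.225  25.11   66.384  19.536  93.072 -42.435]
35 [-57.798  47.47   20.98   77.078  13.145  78.682 -39.629]
10 [-46.117  34.972  15.534  89.39    0.069  61.23  -27.165]
-18 [-24.805  29.421   5.925  99.765 -27.122  49.739   3.553]
[-65.894  60.422  29.722  57.644  30.971 111.442 -33.714] 5.0083 [ 0.01   0.238 -0.124]
```

View pics/s2.png

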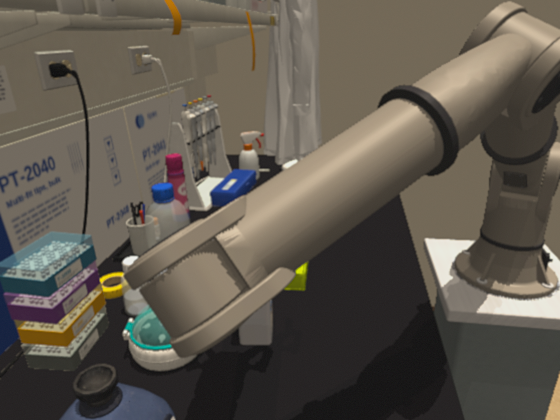

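The side view shows the big wrist fork above the dish, and the bottle clear below at (255,320). The blue container at the bottom left may be close to the wrist, so I check from the top.

```bash
python3 - 2>&1 <<'E'
from a import *
np.set_printoptions(precision=3,suppress=True)
im=grab('top')
cv2.imwrite('pics/t2.png',np.hstack([cv2.resize(a[110:290,60:260],(400,360)) for a in (cv2.imread('pics/top0.png'),im[:,:,::-1])]))
print(onz('top',[[60+50*0,110]],.1))
T=np.load('Tw1.npy')
for z in (.0,.1,.15): print(z,onz('wrist',[[10,75],[45,80],[112,70],[85,45]],z,T).tolist())
print(campose('side')[:3,3])
E
```

```text
[[0.845 0.671 0.1  ]]
0.0 [[0.5894888639555184, 0.6435113965226043, 0.0], [0.5811070490396371, 0.5926330689390005, 0.0], [0.5914786071263255, 0.49549449500097387, 0.0], [0.6239846870542771, 0.5292196670169164, 0.0]]
0.1 [[0.5757336561809485, 0.5617007764113737, 0.09999999999999998], [0.5691942493932243, 0.5220060224604282, 0.10000000000000003], [0.5772860335750556, 0.44621949458606625, 0.09999999999999998], [0.6026469466775852, 0.4725315309423393, 0.09999999999999998]]
0.15 [[0.5688560522936635, 0.5207954663557584, 0.15000000000000002], [0.5632378495700179, 0.4866924992211419, 0.15000000000000002], [0.5701897467994207, 0.42158199437861243, 0.15000000000000002], [0.5919780764892393, 0.44418746290505073, 0.15000000000000002]]
[0.363 0.892 0.52 ]
```

View pics/t2.png

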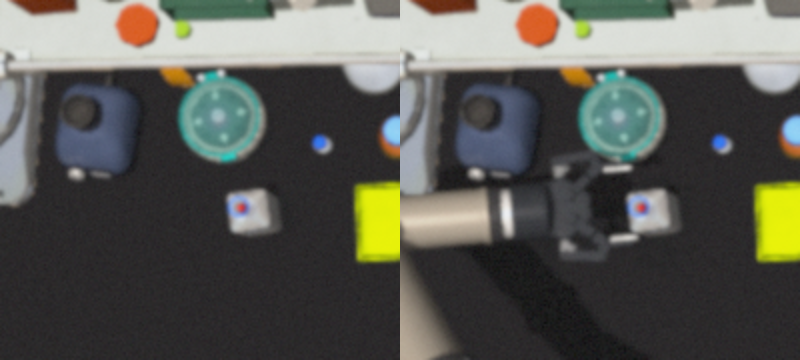

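The top view shows the fingers lined up with the bottle, and the wrist clear of the blue container by about 17 mm. I go down, grip, lift and tilt.

```bash
python3 - 2>&1 <<'E'
from a import *
np.set_printoptions(precision=3,suppress=True)
ps=5.8-90
R=Rt(ps,72,-1); G=np.array([.5173,.2855,.088])
fingers.gripper_to(.9)
s=robot.line_to(G+R[:,2]*.002,velocity=.1,f_stop=8)
print('stop',s,robot.current_tool_pos(),robot.current_contact_force(),robot.current_time_s())
if not s:
    fingers.gripper_to(0,force=40)
    g=robot.current_finger_gap();print('gap',g,g*85,robot.current_gripper_force(),robot.current_time_s())
    if g>.6:
        robot.line_to(G+R[:,2]*.002+[0,0,.06],velocity=.12)
        for t in (45,15,-18):
            robot.move_to(G+[0,0,.06],rpy(Rt(ps,t,-1)))
        print(robot.current_joint_positions(),robot.current_tool_pos(),robot.current_time_s(),robot.current_finger_gap())
        grab('side','s3')
E
```

```text
stop False [0.518 0.284 0.088] [-0.022  0.707  0.47 ] 6.8167
gap 0.6718241832332347 57.105055574824945 48.001142344976415 7.1167
[-25.861  24.182   7.178  95.467 -24.061  58.893  -1.289] [0.515 0.286 0.145] 9.1333 0.6770396389013745
```

View pics/s3.png

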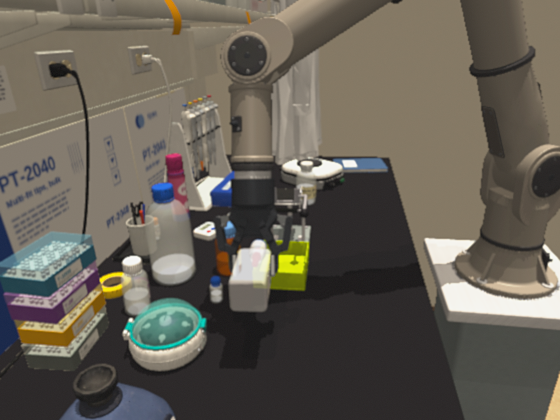

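The side view shows the bottle held level, base towards the camera at px (249,293), mouth towards −y. I lower it, release, and look from above.

```bash
python3 - 2>&1 <<'E'
from a import *
np.set_printoptions(precision=3,suppress=True)
ps=5.8-90
R=Rt(ps,-18,-1); G=np.array([.5173,.2855,.0285])
s=robot.line_to(G+R[:,2]*.002,velocity=.1,f_stop=5)
print('stop',s,robot.current_tool_pos(),robot.current_contact_force())
fingers.gripper_to(.95); robot.pause(.25)
robot.line_to(G+[0,0,.13],velocity=.2)
print(robot.current_time_s())
# look: camera on tool +x side; put it over the bottle and then over the cradle
R0=Rt(ps,0,-1)
robot.move_to([.5173,.22,.25],rpy(R0))
T=campose('wrist');np.save('Tw2.npy',T);grab('wrist','w2');
print(robot.current_time_s(),robot.current_joint_positions())
for n in ['bottle_mid','bottle_mouth']: print(n,[(np.round(r['rect'],1).tolist(),round(r['p'],2)) for r in recognise(n,'wrist')[:2]])
q=lambda p,o:robot.inverse_kinematics(p,o)
for z in (.3,.17):
  for f in (1,-1): print('reg',z,f,q([.52,.33,.03],rpy(Rt(ps,0,f))),'cr',q([.515,-.13,z],rpy(Rt(93,0,f))))
E
```

```text
stop True [0.516 0.286 0.027] [-0.208 -0.738  5.272]
11.7667
12.3417 [-34.952  19.416  13.737  85.034  -4.673  76.344 -15.025]
bottle_mid [([286.9, 111.8, 62.7, 178.2], 0.71)]
bottle_mouth [([285.3, 111.8, 64.4, 174.9], 0.68)]
reg 0.3 1 [-19.886  38.485 -21.088  89.849  15.933  54.651 139.739] cr [-8.277 14.965 26.544 84.745 -6.694 81.862 21.436]
reg 0.3 -1 [-40.589  36.756   9.744  90.79   -7.278  53.076 -22.569] cr [ -33.443   22.68    64.624   85.56   -20.482   84.646 -145.653]
reg 0.17 1 [-19.886  38.485 -21.088  89.849  15.933  54.651 139.739] cr [-7.23  19.851 25.269 97.286 -9.209 64.92  23.642]
reg 0.17 -1 [-40.589  36.756   9.744  90.79   -7.278  53.076 -22.569] cr [ -33.03    30.42    64.659   98.129  -29.075   70.338 -138.207]
```

View pics/w2.png

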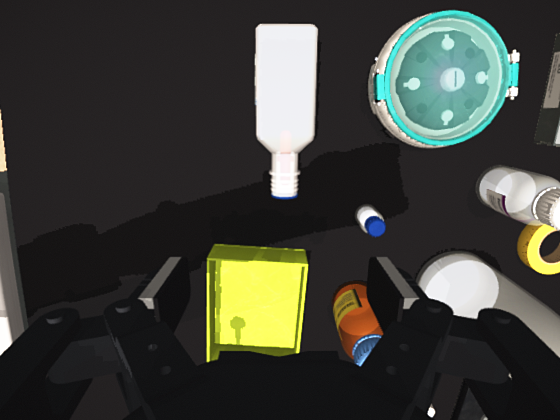

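The bottle lies flat: base edge at row 24 (columns 257–317), mouth at px (284,197), let go. Next I measure it and look at the cradle from above.

```bash
python3 - 2>&1 <<'E'
from a import *
np.set_printoptions(precision=4,suppress=True)
T=np.load('Tw2.npy')
B=onz('wrist',[[257,24],[317,24],[256,120],[316,120]],.058,T);print(B, B[:2].mean(0))
M=onz('wrist',[[284.5,197]],.03,T);print('mouth',M)
b=B[:2].mean(0);d=M[0]-b;d[2]=0;print('len',np.linalg.norm(d),'az',np.rad2deg(np.arctan2(d[1],d[0])))
e=B[2:].mean(0)-b;print('az2',np.rad2deg(np.arctan2(e[1],e[0])))
robot.move_to([.512,-.12,.33],rpy(Rt(93,0,1)))
T=campose('wrist');np.save('Tw3.npy',T);grab('wrist','w3')
print(robot.current_time_s(),robot.current_joint_positions())
for n in ['cradle_seat','cradle_yoke','cradle_knob','tray_floor']: print(n,[(np.round(r['rect'],1).tolist(),round(r['p'],2)) for r in recognise(n,'wrist')[:2]])
E
```

```text
[[0.4811 0.369  0.058 ]
 [0.5348 0.3745 0.058 ]
 [0.4875 0.2849 0.058 ]
 [0.5447 0.2908 0.058 ]] [0.5079 0.3717 0.058 ]
mouth [[0.524  0.2055 0.03  ]]
len 0.16704336959757352 az -84.47256387097943
az2 -84.44252266409957
13.8083 [-9.4248 13.8638 26.345  81.965  -6.1787 85.6697 19.9523]
cradle_seat [([268.8, 127.5, 110.8, 195.3], 0.66)]
cradle_yoke [([271.1, 127.3, 109.6, 199.2], 0.86)]
cradle_knob [([269.1, 127.3, 110.6, 198.2], 0.72)]
tray_floor [([278.4, 46.4, 101.1, 92.3], 0.66)]
```

View pics/w3.png

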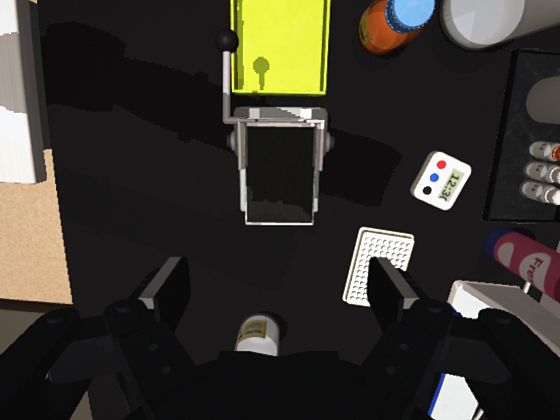

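Run:
```python
import cv2
t=cv2.imread('pics/w3.png')
cv2.imwrite('pics/w3c.png',cv2.resize(t[20:235,205:345],(390,600),interpolation=cv2.INTER_CUBIC))
```

```text
(no output)
```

View pics/w3c.png

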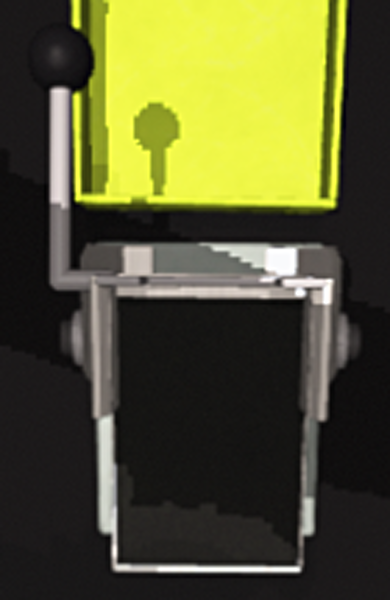

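The cradle crop shows the knob at px (227,40), pivot bosses at (231,141) and (330,141), cheek rear ends at row 170, cheek inner edges at columns 242 and 319, and the yoke top at row 121.

```bash
python3 - 2>&1 <<'E'
from a import *
np.set_printoptions(precision=4,suppress=True)
T=np.load('Tw3.npy'); f=lambda *p:[[205+x/2.79,20+y/2.79] for x,y in p]
P=lambda z,*p:onz('wrist',f(*p),z,T)
pr=lambda n,a:print(n,a.tolist() if 0 else a)
pr('knob',P(.136,(61,56)))
b=P(.125,(72,338),(348,338));pr('boss',np.vstack([b,b.mean(0)]))
pr('cheek rear',P(.163,(98,417),(323,420)))
pr('cheek inner',P(.163,(104,400),(317,400),(106,310),(316,310)))
pr('yoke top',P(.171,(130,283),(290,283)))
fl=P(.131,(113,570),(302,572),(118,300),(304,300));pr('floor',fl)
d=fl[2:].mean(0)-fl[:2].mean(0);print('az floor',np.rad2deg(np.arctan2(d[1],d[0])), 'az boss',np.rad2deg(np.arctan2(*(b[1]-b[0])[[1,0]]))+90)
pr('tray',P(.043,(78,205),(335,205)))
# side camera cross-check
S=grab('side'); print([(n,[(np.round(r['rect'],1).tolist(),round(r['p'],2)) for r in recognise(n,'side')[:1]]) for n in ('cradle_seat',)])
E
```

```text
knob [[0.4567 0.0183 0.136 ]]
boss [[ 0.4608 -0.0739  0.125 ]
 [ 0.561  -0.0683  0.125 ]
 [ 0.5109 -0.0711  0.125 ]]
cheek rear [[ 0.4752 -0.0963  0.163 ]
 [ 0.5492 -0.0931  0.163 ]]
cheek inner [[ 0.477  -0.0906  0.163 ]
 [ 0.5466 -0.0867  0.163 ]
 [ 0.4769 -0.0617  0.163 ]
 [ 0.5438 -0.058   0.163 ]]
yoke top [[ 0.4849 -0.0529  0.171 ]
 [ 0.5341 -0.0501  0.171 ]]
floor [[ 0.4788 -0.1599  0.131 ]
 [ 0.551  -0.1567  0.131 ]
 [ 0.4776 -0.0594  0.131 ]
 [ 0.5432 -0.0557  0.131 ]]
az floor 92.54994844580841 az boss 93.19759143108092
tray [[ 0.4506 -0.0223  0.043 ]
 [ 0.5632 -0.016   0.043 ]]
[('cradle_seat', [([288.4, 200.0, 41.3, 29.8], 0.81)])]
```

All features agree: seat ≈ (0.511, −0.0795, 0.160), nose azimuth 92.9°, and the knob prediction matches to 1 mm. I regrasp near the base and lift.

```bash
python3 - 2>&1 <<'E'
from a import *
np.set_printoptions(precision=3,suppress=True)
az=-84.45; d=np.array([np.cos(np.deg2rad(az)),np.sin(np.deg2rad(az)),0])
mid=np.array([.5157,.291,.029]); g=mid-48*d/1000; o=rpy(Rt(az,0,1))
fingers.gripper_to(1.0)
robot.move_to([.42,.1,.33],rpy(Rt(5,0,1)))
robot.move_to([g[0],g[1],.14],o); print(robot.current_joint_positions())
s=robot.line_to([g[0],g[1],.036],velocity=.12,f_stop=6)
print('stop',s,robot.current_tool_pos())
fingers.gripper_to(0,force=70)
print('gap',robot.current_finger_gap()*85,robot.current_time_s())
robot.line_to([g[0],g[1],.33],velocity=.2)
print(robot.current_finger_gap()*85,robot.current_contact_force(),robot.current_time_s(),robot.current_joint_positions())
for p,a in (([.42,.1,.34],5),([.51,-.135,.30],92.9),([.51,-.135,.17],92.9)): print(robot.inverse_kinematics(p,rpy(Rt(a,0,1))))
E
```

```text
[  1.273  43.845 -61.832  83.554  39.039  75.89  122.224]
stop False [0.511 0.34  0.037]
gap 56.85627988943145 20.7667
57.08112113965138 [-0.676  0.033 -1.721] 22.3833 [ -1.29   36.854 -65.407  64.572  33.291  96.905 128.481]
[-77.164   0.517  63.067  94.573  -0.463  85.193 -99.059]
[-12.193  15.002  32.357  85.457  -8.045  81.867  23.318]
[-12.078  20.3    32.449  98.036 -11.842  65.102  26.676]
```

```bash
python3 - 2>&1 <<'E'
from a import *
np.set_printoptions(precision=3,suppress=True)
az=92.9; y=np.array([np.cos(np.deg2rad(az)),np.sin(np.deg2rad(az)),0])
seat=np.array([.5112,-.0795,.160]); t=seat-(.006+.048)*y; o=rpy(Rt(az,0,1))
robot.move_j([-7,5,-16,97,8,78,76]); print(robot.current_tool_pos(),robot.current_eef_rot(),robot.current_finger_gap()*85,robot.current_time_s())
robot.move_to([t[0],t[1],.27],o); print(robot.current_tool_pos(),robot.current_joint_positions(),robot.current_finger_gap()*85,robot.current_time_s())
T=campose('wrist');np.save('Tw4.npy',T);grab('wrist','w4')
im=grab('side','s4')
im=cv2.imread('pics/w4.png');s=cv2.imread('pics/s4.png')
cv2.imwrite('pics/w4c.png',np.hstack([im[0:300,130:430],cv2.resize(s[130:290,220:380],(300,300))]))
E
```

```text
[0.436 0.116 0.29 ] [-173.836    1.68  -169.072] 56.81413237994338 23.3333
[ 0.515 -0.13   0.269] [ 9.14  14.993  4.211 87.417 -1.232 77.706 16.73 ] 56.891763667624986 24.35
```

View pics/w4c.png

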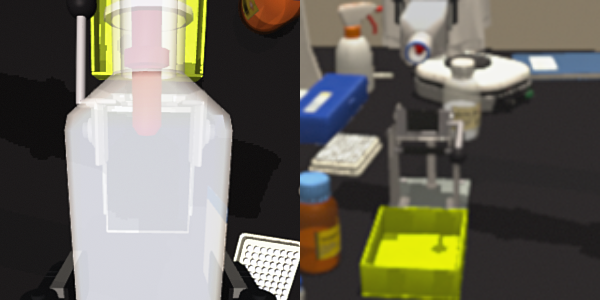

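The wrist picture shows the bottle held square over the cradle, the neck over the yoke and tray, with the bar (pink) in the neck. I lower it and release.

```bash
python3 - 2>&1 <<'E'
from a import *
np.set_printoptions(precision=4,suppress=True)
az=92.9; y=np.array([np.cos(np.deg2rad(az)),np.sin(np.deg2rad(az)),0])
seat=np.array([.5112,-.0795,.160]); t=seat-(.006+.048)*y
robot.line_to([t[0],t[1],.20],velocity=.12); print(robot.current_tool_pos(),robot.current_contact_force())
s=robot.line_to([t[0],t[1],.1665],velocity=.05,f_stop=4)
p=np.array(robot.current_tool_pos());print('stop',s,p,robot.current_contact_force(),robot.current_time_s())
if p[2]<.174:
    fingers.gripper_to(.85); robot.pause(.3)
    robot.line_to([p[0],p[1],.27],velocity=.2)
    print(robot.current_time_s())
    T=campose('wrist');np.save('Tw5.npy',T);grab('wrist','w5');grab('side','s5')
    im=cv2.imread('pics/w5.png');s=cv2.imread('pics/s5.png')
    cv2.imwrite('pics/w5c.png',np.hstack([im[0:300,130:430],cv2.resize(s[130:290,220:380],(300,300))]))
E
```

```text
[ 0.5146 -0.1333  0.2008] [ 0.6742 -0.6034 -2.5966]
stop True [ 0.5132 -0.1333  0.1681] [0.0835 0.1198 4.8002] 25.7917
27.0583
```

View pics/w5c.png

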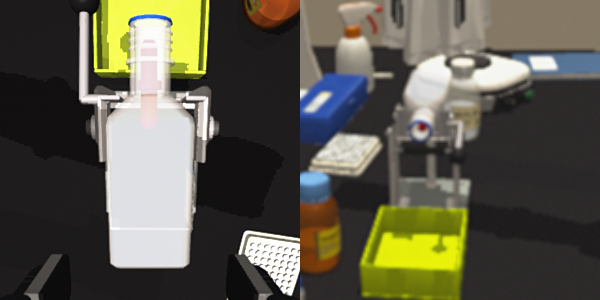

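The bottle lies in the level cradle, neck through the yoke (mouth ring at crop (151,18), body between the cheeks). Next I shut the fingers and press the knob.

```bash
python3 - 2>&1 <<'E'
from a import *
np.set_printoptions(precision=4,suppress=True)
T=np.load('Tw5.npy');seat=np.array([.5112,-.0795,.160]); a=np.deg2rad(92.9)
Ry=np.array([[np.sin(a),-np.cos(a),0],[np.cos(a),np.sin(a),0],[0,0,1]])
print('mouth in seat',Ry@(onz('wrist',[[281,19]],.165,T)[0]-seat),'base',Ry@(onz('wrist',[[280,268]],.189,T)[0]-seat))
o=rpy(Rt(92.9,0,1))
fingers.gripper_to(0,force=30)
robot.move_to([.453,.015,.25],o)
robot.line_to([.453,.015,.185],velocity=.15)
print('at',robot.current_tool_pos(),robot.current_contact_force(),robot.current_time_s())
s=robot.line_to([.453,.013,.117],velocity=.1,f_stop=30)
print(s,robot.current_tool_pos(),robot.current_contact_force())
robot.line_to([.453,.015,.25],velocity=.2)
robot.pause(.3);print(robot.current_time_s())
grab('side','s6')
im=cv2.imread('pics/s6.png');cv2.imwrite('pics/s6c.png',cv2.resize(im[130:310,200:400],(600,540)))
E
```

```text
mouth in seat [-0.0011  0.0781  0.005 ] base [-0.0015 -0.0866  0.029 ]
at [0.4538 0.0141 0.1855] [ 0.0391 -0.9622  0.835 ] 29.1167
False [0.4537 0.0131 0.1176] [ 0.2782 -0.6174  0.3158]
31.0667
```

View pics/s6c.png

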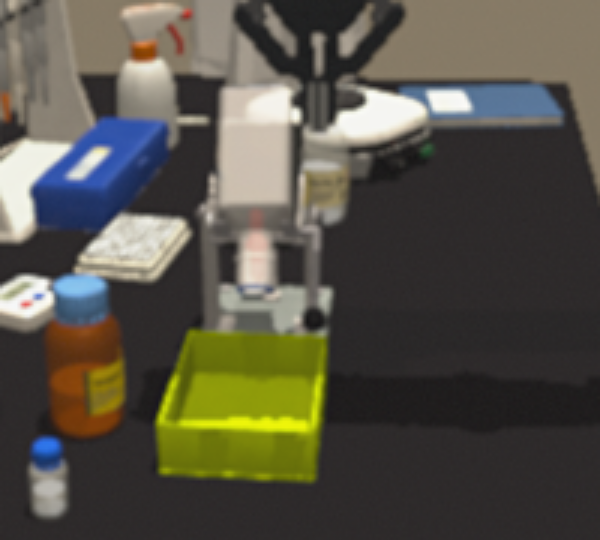

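The cradle stands tipped neck down, the bar is still visible in the neck at side px (286,212), and the tray is below. I find contact slowly first, then tap, judging by red pixels.

```bash
cat >> a.py <<'E'
def red():
    im=vision.grab_frame('side').astype(int)[190:300,250:315]
    m=(im[...,0]>im[...,1]+35)&(im[...,0]>im[...,2]+25)
    v,u=np.nonzero(m); return len(v),(round(u.mean()+250,1),round(v.mean()+190,1),v.min()+190,v.max()+190) if len(v) else None
E
python3 - 2>&1 <<'E'
from a import *
np.set_printoptions(precision=4,suppress=True)
o=rpy(Rt(92.9,0,1)); X=.511;Z=.232
print(red())
robot.move_to([X,-.01,.28],o)
robot.line_to([X,-.01,Z],velocity=.15)
print(robot.current_tool_pos(),robot.current_contact_force())
s=robot.line_to([X,-.075,Z],velocity=.04,f_stop=2)
y=robot.current_tool_pos()[1];print(s,y,robot.current_contact_force())
robot.line_to([X,y+.02,Z],velocity=.2)
np.save('ycon.npy',y)
print(red(),robot.current_time_s())
if s:
    for i in range(2):
        robot.line_to([X,y-.013,Z],velocity=.2); f=robot.current_contact_force()
        robot.line_to([X,y+.02,Z],velocity=.3); robot.pause(.4)
        print(f,robot.current_tool_pos(),red(),robot.current_time_s())
E
```

```text
(36, (np.float64(284.9), np.float64(207.2), np.int64(200), np.int64(212)))
[ 0.5102 -0.0094  0.2319] [-0.2578 -0.0167  0.7357]
False -0.07475197196577624 [0.1073 0.4778 0.2051]
(15, (np.float64(285.1), np.float64(204.1), np.int64(201), np.int64(211))) 34.0917
```

```bash
cat >> a.py <<'E'
def tilt(im=None,disp=0):
    """tilt estimate from the blue mouth ring (row) and dark knob, side camera"""
    im=(vision.grab_frame('side') if im is None else im).astype(int)
    R=im[150:245,262:318]
    b=(R[...,2]>R[...,0]+25)&(R[...,2]>R[...,1]+15); v,u=np.nonzero(b)
    k=R.sum(2)[:,28:]<75; kv,ku=np.nonzero(k)
    return (len(v),round(u.mean()+262,1),round(v.mean()+150,1)) if len(v) else None
E
python3 - 2>&1 <<'E'
from a import *
for n in ('s5','s6'): print(n,tilt(cv2.imread(f'pics/{n}.png')[:,:,::-1]))
im=grab('side','s7');print('now',tilt(im),robot.current_tool_pos())
a=cv2.imread('pics/s6.png').astype(int);d=abs(a-im[:,:,::-1]).sum(2)
print('bottle/cradle region diff px',[(y,int((d[y:y+10,262:310]>90).sum())) for y in range(150,260,10)])
# predicted mouth ring and knob rows for tilts
p=np.array([.511,-.0711,.125]);az=np.deg2rad(92.9);Y=np.array([np.cos(az),np.sin(az),0]);Xa=np.array([np.sin(az),-np.cos(az),0])
def pt(x,y,z,f): return p+Xa*x+Y*(y*np.cos(f)+z*np.sin(f))+np.array([0,0,z*np.cos(f)-y*np.sin(f)])
for f in (0,.3,.6,.84): print(f,'mouth',proj('side',pt(0,77,35,f) if 0 else pt(0,.077,.035,f)),'knob',proj('side',pt(-.05,.091,.011,f)),'basecorner',pt(0,-.089,.064,f))
E
```

```text
s5 (31, np.float64(283.4), np.float64(198.0))
s6 (2, np.float64(284.5), np.float64(226.0))
now (10, np.float64(284.6), np.float64(224.9)) [ 0.51091288 -0.05539593  0.23195098]
bottle/cradle region diff px [(150, 269), (160, 235), (170, 72), (180, 8), (190, 30), (200, 38), (210, 6), (220, 12), (230, 0), (240, 21), (250, 72)]
0 mouth [[283.38706049 200.53689919]] knob [[304.46124253 212.77870055]] basecorner [ 0.51550277 -0.15998602  0.189     ]
0.3 mouth [[283.31400881 211.24921701]] knob [[304.50287094 223.34243954]] basecorner [ 0.51434478 -0.13712699  0.21244283]
0.6 mouth [[283.57374636 220.92871061]] knob [[304.72931058 231.60638478]] basecorner [ 0.51288801 -0.10836996  0.22807466]
0.84 mouth [[283.99674629 227.23978035]] knob [[305.02158643 236.05017261]] basecorner [ 0.51159432 -0.08283199  0.23399086]
```

```bash
python3 - 2>&1 <<'E'
from a import *
np.set_printoptions(precision=3,suppress=True)
X=.511;Z=.232
def knob():
    im=vision.grab_frame('side').astype(float).sum(2)[222:245,296:314]
    w=np.clip(110-im,0,None);v,u=np.mgrid[222:245,296:314];return round((w*u).sum()/w.sum(),2),round((w*v).sum()/w.sum(),2)
print('rest',knob(),tilt(),robot.current_contact_force())
for y in (-.065,-.075):
    robot.line_to([X,y,Z],velocity=.1); print(y,knob(),tilt(),robot.current_contact_force(),robot.current_time_s())
robot.line_to([X,-.04,Z],velocity=.3);robot.pause(.3);print('rest',knob(),tilt(),red(),robot.current_time_s())
E
```

```text
rest (np.float64(303.87), np.float64(236.92)) (10, np.float64(284.6), np.float64(224.9)) [ 0.25  -0.209  0.694]
-0.065 (np.float64(303.56), np.float64(235.72)) (18, np.float64(283.9), np.float64(222.6)) [-0.493  0.619  0.502] 34.5917
-0.075 (np.float64(304.28), np.float64(234.43)) (20, np.float64(282.2), np.float64(220.0)) [-1.017  0.595  1.893] 34.9417
rest (np.float64(304.13), np.float64(236.51)) (10, np.float64(284.0), np.float64(225.0)) (14, (np.float64(284.7), np.float64(204.4), np.int64(201), np.int64(212))) 35.6583
```

Contact is confirmed: it starts near y=−0.055 and the cradle rocks back and returns. Now the brisk taps.

```bash
python3 - 2>&1 <<'E'
from a import *
np.set_printoptions(precision=3,suppress=True)
X=.511;Z=.232
for i in range(4):
    robot.line_to([X,-.069,Z],velocity=.2); f=robot.current_contact_force()
    robot.line_to([X,-.035,Z],velocity=.35); robot.pause(.3)
    print(f,tilt(),red(),robot.current_time_s())
E
```

```text
[-0.61   4.34   1.651] (5, np.float64(283.6), np.float64(225.0)) (11, (np.float64(284.5), np.float64(204.5), np.int64(202), np.int64(212))) 36.6
[-0.715  1.497  1.625] (7, np.float64(283.4), np.float64(225.3)) (9, (np.float64(283.8), np.float64(204.4), np.int64(202), np.int64(209))) 37.5667
[-0.226  1.435 -0.161] (6, np.float64(283.3), np.float64(224.8)) (80, (np.float64(285.7), np.float64(257.7), np.int64(252), np.int64(264))) 38.5333
[-0.725  0.234  0.057] (8, np.float64(283.2), np.float64(225.1)) (80, (np.float64(285.7), np.float64(257.7), np.int64(252), np.int64(264))) 39.5
```

```bash
python3 - 2>&1 <<'E'
from a import *
np.set_printoptions(precision=3,suppress=True)
robot.line_to([.511,-.02,.30],velocity=.15); robot.pause(.5)
print('bar',onz('side',[[285.7,257.7]],.012),red(),tilt())
im=vision.grab_frame('top').astype(int)[185:260,230:300]
m=(im[...,0]>im[...,1]+40)&(im[...,0]>im[...,2]+25);v,u=np.nonzero(m)
print('top red',len(v),onz('top',[[u.mean()+230,v.mean()+185]],.012) if len(v) else '')
k=(im[...,0]>120)&(im[...,1]>120)&(im[...,2]<80);v,u=np.nonzero(k)
print('tray px',u.min()+230,u.max()+230,v.min()+185,v.max()+185,onz('top',[[u.min()+230,220],[u.max()+230,220]],.043))
print([(n,[(np.round(r['rect']).tolist(),round(r['p'],2)) for r in recognise(n,'side')[:1]]) for n in ('bar_mid','tray_floor','amber_bottle','vial')],robot.current_contact_force(),robot.current_time_s())
E
```

```text
bar [[0.503 0.014 0.012]] (77, (np.float64(285.7), np.float64(257.9), np.int64(252), np.int64(264))) (3, np.float64(284.3), np.float64(225.0))
top red 31 [[0.614 0.068 0.012]]
tray px 237 268 201 240 [[0.505 0.133 0.043]
 [0.504 0.039 0.043]]
[('bar_mid', [([286.0, 259.0, 8.0, 13.0], 0.58)]), ('tray_floor', [([282.0, 267.0, 63.0, 55.0], 0.71)]), ('amber_bottle', [([228.0, 248.0, 28.0, 52.0], 0.88)]), ('vial', [([216.0, 290.0, 13.0, 27.0], 0.86)])] [-0.18  -1.206  0.027] 40.9667
```

```bash
python3 - 2>&1 <<'E'
from a import *
print(proj('side',[[.503,-.016,.012],[.503,.044,.012],[.503,-.015,.04]]).round(1).tolist(),red())
b=onz('side',[[285.7,252],[285.7,264]],.012);print(b.round(3).tolist())
ok=abs(b[:,0].mean()-.503)<.05 and abs(b[:,1].mean()-.06)<.065
print(ok)
if ok: print(workorder.close_job())
E
```

```text
[[287.6, 251.8], [284.0, 263.9], [287.3, 242.1]] (77, (np.float64(285.7), np.float64(257.9), np.int64(252), np.int64(264)))
[[0.508, -0.014, 0.012], [0.499, 0.044, 0.012]]
True
the job is handed in; nothing more can be done
None
```

The job is handed in at about 41 s of the 72 s allowed (no verdict was returned): the side camera puts the stir bar flat in the lime tray, with the bottle left neck down in the tipped cradle. I viewed 12 pictures, two over the limit of 10.

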